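# Lock a pipe stub on the welding turntable and dry-run it

## Robot

A 6-joint arm with a two-finger parallel gripper is mounted at the origin on the work surface; the furniture and walls round the work are solid. World frame = base frame: x ahead of the robot, y to its left, z up, the work surface at z = 0. Lengths are in m, angles in rad, forces in N, time in s.
With the tool pointing down it reaches from about 0.35 to 0.775 m from the base axis. Payload 7.3 kg.
Tool frame: the origin (TCP) lies midway between the tips of the shut fingers; the grasp point (between the pads) lies 19 mm behind it (robot.tcp_to_grasp is the distance from the TCP to the grasp point, in m); z points along the fingers, y is the line along which they close (so a half turn about z gives the same grasp; the last joint's range is limited). The gripper opens to 92 mm and grips with 3 to 60 N. Pads are 19 mm wide; open, the fingers measure 130 mm over their backs; the gripper's body (75 mm by 190 mm) begins 47 mm behind the grasp point.
Start: joints at [-1.272, 0.342, 1.524, -0, 1.275, -0.146], TCP at [0.226, -0.474, 0.227] pointing down, gripper open.
Joint ranges: [-2.53, 2.53], [-0.77, 2.02], [0.04, 2.7], [-1, 4.14], [0.28, 2.66], [-3.11, 3.11]. Speed limits (rad/s): [2.57, 2.57, 3.14, 3.14, 3.14, 3.14].

## Interface

Orientations are given as [roll, pitch, yaw] about the fixed x, y, z axes, in that order (R = Rz(yaw) Ry(pitch) Rx(roll)).
In Python, from cell import readout, cams, ticket, robot gives the robot as it stands. The module is installed in compiled form; this text tells all that it offers.
- The arm moves only by the tool jog_arm, never from a script. Its argument "plan" is a list of rows, each a list of 5 numbers: the shift along the world's x, y, z each as a share of 0.08 m, from -1 to 1, then the turn about the world's z as a share of 90 degrees, from -1 to 1, then the opening, from -1 (shut) to 1 (fully open). A call has 1 to 12 rows; each row is the pose to reach, as a shift and turn from the pose commanded when the call began; what a row does not reach only later rows make up. A row lasts 1/10 s, in which the tool goes at most 50 mm and 8.59 degrees, less where a joint would pass 70% of its speed; a pose out of reach is approached as far as the arm can. A call with a number of a shift or a turn outside -1 to 1 is refused whole. A call with a gripper value outside its range is refused whole. The fingers move at their own pace and stop on an object; "squeeze" is the grip in N (left out, the last holds). Time passes only in rows, so rows that repeat a pose let the fingers close. It gives the time, the measured TCP pose, the force, the opening and the grip force at its end, in the units of the state.
- readout.observe(): the state, without advancing time (a new reading comes with each control period).
- cams.read_camera(name): name is "side" or "top" or "wrist"; returns the picture (480x640x3 uint8, blue, green, red); there is no depth.
- cams.calibration(name): a dict with "K" (3x3 intrinsics, pixels), "world_from_camera" (4x4, takes a point from camera to world coordinates). Camera axes: x right, y down, z forward; pixel columns grow to the right and rows downward; lengths in m; the calibration is good to about 2 mm. A picture is of the moment at which its call begins: read the wrist's pose just before it. calibration takes no time and is no camera call; for the wrist camera it gives the pose at the moment of the call.
- ticket.hand_in(): hands the job in; it is judged then, once.
The state is a dict: "time": time; "qpos": joint angles; "qvel": joint speeds; "joint_efforts": joint torques, N m; "tool_pos": TCP position; "tool_rot": TCP orientation; "contact_force": force on the tool from outside, world axes, zero at the start; "torque": the same for the moment, N m; "opening": finger opening in m; "grip_force": force on a finger pad.
Only numpy, scipy, OpenCV 4.12 (cv2) and the standard library are available. Lean on these libraries where they do the work, as an engineer would, in place of code of your own. Each camera call takes 0.05 s, during which the arm holds its last target. There are 200 camera calls.

## Task

Set the carrier plate with the pipe stub down into the seat of the bench welding turntable, its three lugs in the three slots, and swing the lock ring's lever clockwise (seen from above) until the ring is fully home at its locked mark. Then, as a dry run before welding, take the upright spinner handle and turn the table clockwise through one full turn, stop with its black line at the pointer again, and let go. Leave the tools lying around it where they are.

Things in the scene. Friction and masses are not known exactly. Their poses are not given: they have to be found in the camera images.
- carrier: Loose steel workpiece, 0.6 kg, 75 mm high: round plate 92 mm wide, 10 mm thick, with three equal lugs 120 deg apart (32 mm wide, out to radius 56 mm); on its centre an upright pipe stub, 48 mm outside diameter, from 10 to 75 mm. Stands pipe up. Origin: centre of the plate's underside; z up, x through a lug's middle. Fits in any of three ways. Grip the pipe from above across its outside.
- base: Fixed base of the bench turntable: round grey foot, 170 mm wide, with an ear carrying a dark pointer post 66 mm high. Origin: centre of the foot's underside on the bench top, on the vertical turning axis; z up; its -x axis points from the turning axis to the pointer, 129 mm out.
- table (a joint): Angle of the turntable (rad), growing clockwise seen from above, no stops. Bare metal disc 224 mm wide, top face 62 mm above the bench. At 0 the black radial line on its top is at the pointer; it starts within 0.1 of that. One full clockwise turn later it reads 6.28 (no wrap). About 0.25 N m to turn (3 N at the spinner); stays where left.
- seat (a point): Centre of the flat seat on the table, 72 mm above the bench; turns with the table; z up. A rim 9 mm high round it (inner width 96 mm) has three slots 120 deg apart for the carrier's lugs; x points through the middle of one slot. Seated, the carrier's origin lies on this point, with 2 mm play sideways and about 4 deg in yaw.
- lock_ring (a joint): Angle of the captive lock ring on the table (rad), growing clockwise from above: 0 open, 1.047 locked, at a hard stop; starts at 0 to 0.12. About 0.1 N m to turn (1 N at the lever), less than the table, which so stays still until the ring meets its stop. Stays where left. When locked the white line on the ring meets the black line on the table.
- ring_top (a point): Centre of the dark lock ring round the seat, level with its top, 92 mm above the bench; turns with the ring. Ring 140 mm wide. Three claws, 40 deg wide each, reach inward to radius 50 mm, their undersides 84 mm above the bench: open, they stand between the slots and the lugs pass down between them; locked, they lie over the lugs with 2 mm clearance.
- lever_grip (a point): Middle of the black grip on the lock ring's lever, 110 mm from the turning axis, 94 mm above the bench; moves with the ring. The lever points straight out from the axis, rising outward by 22 deg; grip 18 mm thick, 50 mm long, free space below down to the table top at 62 mm; two stop pins stand beside the lever's root, 84 mm from the axis. Take it from above, fingers on its two sides.
- spinner_grip (a point): Point to grip on the axis of the upright black spinner handle, 120 mm above the bench, 95 mm from the turning axis; moves with the table. Handle 25 mm thick, its top 135 mm and its lower end 73 mm above the bench. It spins freely about its own axis, so the fingers need not turn while the table goes round.
- hammer: Bystander: chipping hammer lying on the bench, 214 mm long, 19 mm high. Origin at the centre of its underside. Leave it.
- magnet: Bystander: flat triangular welding magnet, 75 x 75 x 14 mm. Origin at the centre of its underside. Leave it.
- tape: Bystander: tape measure standing on the bench, 60 x 69 mm, 31 mm high. Origin at the centre of its underside. Leave it.

How it is judged:
By the outcome, as a careful person would: the job done as asked, in the order asked, and still so for the second after the job is handed in, with the robot touching nothing.
It also fails if it takes over 72 s, if anything falls off the work surface, if the arm or the gripper's body presses on something with over 40 N, if the wrist force passes 120 N, or if a joint passes its speed limit or range.

## Working session

There is one attempt and no reset: what is moved stays moved. The work goes in short steps, Python scripts to look and compute and a tool call to move; the robot and the scene stay as the last step left them, time stands still between calls to the robot, and variables do not carry over. Pictures are saved under pics/ and viewed, at most 10 in all, crops included, and the job is handed in when it is done.

Besides the shell and the picture viewer there is one more tool, called after "Request:" as name(argument=value, ...) on one line, values as JSON. jog_arm: Moves the arm, as the interface text tells. Shift numbers are shares of 0.08 m and turn numbers shares of 90 degrees, none past 1 either way. Its arguments: {"type":"object","properties":{"plan":{"type":"array"},"squeeze":{"type":"number"}},"required":["plan"]}

```bash
mkdir -p pics; python3 - <<'E'
from cell import readout,cams
import cv2,numpy as np
s=readout.observe();print(s)
for n in("top","side"):
    cv2.imwrite(f"pics/{n}0.png",cams.read_camera(n));c=cams.calibration(n);print(n,np.round(c["K"],1).tolist(),np.round(c["world_from_camera"],3).tolist())
E
```

```text
{'time': 0.0, 'qpos': array([-1.27198205e+00,  3.42701120e-01,  1.52502478e+00, -7.44863560e-06,
        1.27537849e+00, -1.45995282e-01]), 'qvel': array([-5.23670121e-04, -1.82358171e-04, -4.12779437e-04,  1.99116587e-03,
        1.15506492e-05, -6.43420827e-04]), 'joint_efforts': array([-7.15561164e-04, -4.31248212e+01, -2.44218725e+01,  7.15258392e-02,
        5.58367185e-02, -1.27423018e-04]), 'tool_pos': array([ 0.22579981, -0.47351251,  0.22605346]), 'tool_rot': array([-3.14009596e+00, -2.12876288e-04,  4.44811574e-01]), 'contact_force': array([0.17226381, 0.16686299, 0.41063916]), 'torque': array([-0.01601984,  0.03186249,  0.06351862]), 'grip_force': 0.0, 'opening': 0.09182156186979916}
top [[510.6, 0.0, 320.1], [0.0, 510.6, 234.9], [0.0, 0.0, 1.0]] [[-0.013, -0.986, 0.165, 0.337], [-1.0, 0.009, -0.029, 0.152], [0.027, -0.165, -0.986, 1.264], [0.0, 0.0, 0.0, 1.0]]
side [[534.8, 0.0, 317.2], [0.0, 534.8, 241.7], [0.0, 0.0, 1.0]] [[-0.999, -0.027, 0.023, 0.49], [-0.034, 0.577, -0.816, 1.118], [0.009, -0.816, -0.577, 0.78], [0.0, 0.0, 0.0, 1.0]]
```

View pics/top0.png

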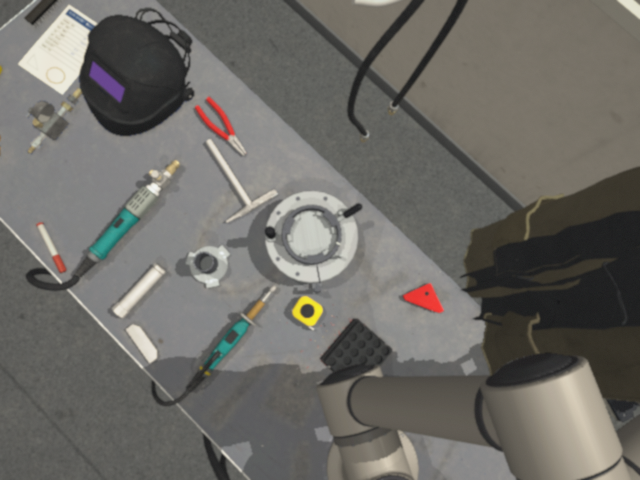

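View pics/side0.png

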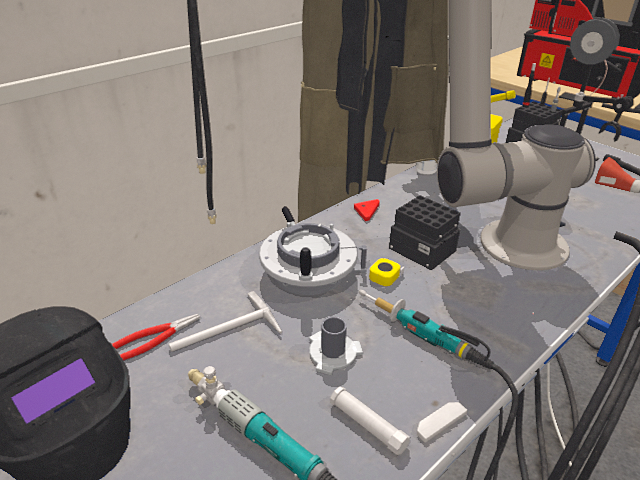

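Top view: turntable centred near (312,237), spinner (270,233), lever (352,210), pointer below near (312,288); carrier at (208,264), tape (308,312), hammer (240,195). Zoom next.

```bash
cat > h.py <<'E'
import numpy as np,cv2
from cell import cams
def ray(n,uv,z,c=None):
    "world points at height z seen at pixels uv"
    c=c or cams.calibration(n);T=c["world_from_camera"];uv=np.atleast_2d(np.array(uv,float))
    d=(np.linalg.inv(c["K"])@np.c_[uv,np.ones(len(uv))].T).T@T[:3,:3].T
    return T[:3,3]+d*((z-T[2,3])/d[:,2])[:,None]
def proj(n,P,c=None):
    c=c or cams.calibration(n);W=np.linalg.inv(c["world_from_camera"]);P=np.atleast_2d(P)
    q=(P@W[:3,:3].T+W[:3,3])@c["K"].T
    return q[:,:2]/q[:,2:]
E
python3 - <<'E'
from h import *
im=cv2.imread("pics/top0.png")
cv2.imwrite("pics/c0.png",cv2.resize(im[180:324,180:372],None,fx=4.16,fy=4.16,interpolation=cv2.INTER_CUBIC))
print(ray("top",[[312,237]],.07),ray("top",[[208,264]],.0),ray("top",[[270,233]],.135),ray("top",[[352,210]],.1))
E
```

```text
[[0.53160149 0.13587145 0.07      ]] [[0.4777     0.39274498 0.        ]] [[0.53092829 0.23063207 0.135     ]] [[0.58974964 0.04218281 0.1       ]]
```

View pics/c0.png

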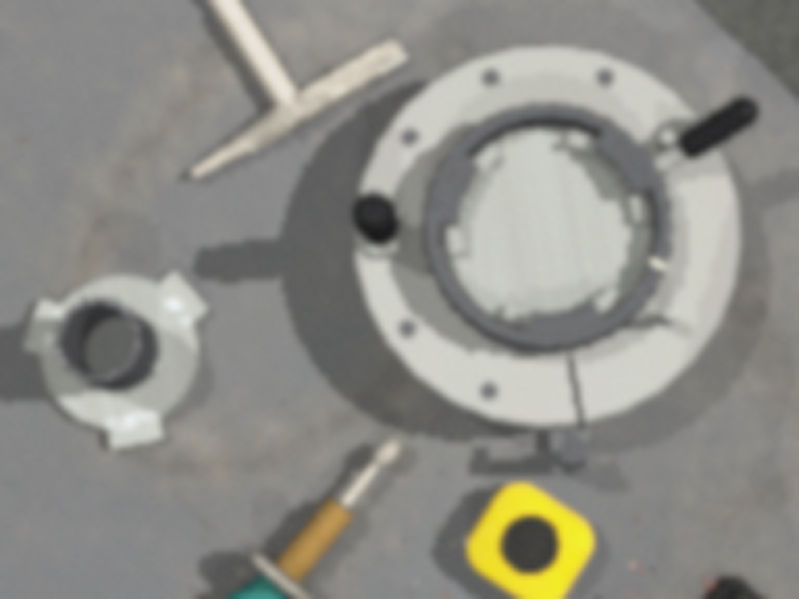

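```bash
python3 - <<'E'
from h import *
def tri(a,b):
    o=[];d=[]
    for n,p in(("top",a),("side",b)):
        c=cams.calibration(n)["world_from_camera"][:3,3];o.append(c);v=ray(n,[p],0)[0]-c;d.append(v/np.linalg.norm(v))
    A=np.c_[d[0],-d[1]];t=np.linalg.lstsq(A,o[1]-o[0],rcond=None)[0]
    p,q=o[0]+t[0]*d[0],o[1]+t[1]*d[1];return np.round((p+q)/2,3),np.linalg.norm(p-q).round(3)
print("hem",tri((475,275),(303,205)),tri((485,345),(440,150)))
print("hose",tri((366,134),(212,220)))
print("spinner",tri((270,231),(306,252)))
print("lever tip",tri((358,206),(287,208)))
print("edge",ray("top",[(300,130),(480,320)],0),ray("side",[(100,330),(400,180)],0))
print("spn",ray("top",[[180+375/4.16,180+216/4.16]],.135), "holes")
c=np.array([(490,77),(605,77),(410,136),(407,328),(488,390)])/4.16+180
P=ray("top",c,.062);print(P.round(4))
E
```

```text
hem (array([ 0.513, -0.303, -0.091]), np.float64(0.124)) (array([ 0.239, -0.222,  0.154]), np.float64(0.083))
hose (array([ 0.791, -0.002,  0.047]), np.float64(0.009))
spinner (array([0.537, 0.231, 0.126]), np.float64(0.0))
lever tip (array([0.596, 0.029, 0.107]), np.float64(0.004))
edge [[ 0.82483751  0.16303155  0.        ]
 [ 0.3321222  -0.27663792  0.        ]] [[ 0.95236233  0.34731115  0.        ]
 [ 0.28129159 -0.31973769  0.        ]]
spn [[0.53337153 0.23031647 0.135     ]] holes
[[0.6273 0.169  0.062 ]
 [0.6269 0.1023 0.062 ]
 [0.5927 0.2154 0.062 ]
 [0.4813 0.2171 0.062 ]
 [0.4455 0.1713 0.062 ]]
```

Request:
jog_arm(plan=[[0.1, 0.6, 0.4, 0, 1], [0.2, 1, 0.6, 0, 1], [0.2, 1, 0.6, 0, 1]])

```text
time: 0.4
tool_pos: [0.243, -0.3914, 0.2772]
tool_rot: [3.139, -0.001, 0.447]
contact_force: [-0.8, -0.4, -0.5]
opening: 0.0914
grip_force: 0.0
```

Request:
jog_arm(plan=[[0.2, 0.5, 0, 0, 1], [0.3, 1, 0, 0, 1], [0.3, 1, 0, 0, 1]])

```text
time: 0.7
tool_pos: [0.2662, -0.3104, 0.2744]
tool_rot: [-3.14, -0.001, 0.448]
contact_force: [0.5, -0.0, 0.3]
opening: 0.0916
grip_force: 0.0
```

Request:
jog_arm(plan=[[0.4, 0.5, 0, 0, 1], [0.7, 1, 0, 0, 1], [0.7, 1, 0, 0, 1]])

```text
time: 1.0
tool_pos: [0.3238, -0.2307, 0.2744]
tool_rot: [-3.14, -0.001, 0.45]
contact_force: [-0.1, -0.7, 0.7]
opening: 0.092
grip_force: 0.0
```

Request:
jog_arm(plan=[[0.4, 0.5, 0, 0, 1], [0.7, 1, 0, 0, 1], [0.7, 1, 0, 0, 1]])

```text
time: 1.3
tool_pos: [0.3799, -0.151, 0.2743]
tool_rot: [-3.141, -0.001, 0.45]
contact_force: [-0.5, 0.0, 0.4]
opening: 0.0919
grip_force: 0.0
```

Request:
jog_arm(plan=[[0.4, 0.5, 0, 0, 1], [0.7, 1, 0, 0, 1], [0.7, 1, 0, 0, 1]])

```text
time: 1.6
tool_pos: [0.436, -0.0715, 0.2742]
tool_rot: [-3.141, -0.001, 0.449]
contact_force: [-0.6, -0.0, 0.6]
opening: 0.0918
grip_force: 0.0
```

Request:
jog_arm(plan=[[0.4, 0.5, 0, 0, 1], [0.7, 1, 0, 0, 1], [0.7, 1, 0, 0, 1]])

```text
time: 1.9
tool_pos: [0.492, 0.008, 0.2738]
tool_rot: [-3.141, -0.0, 0.448]
contact_force: [0.7, -0.0, 0.4]
opening: 0.0919
grip_force: 0.0
```

Request:
jog_arm(plan=[[0.2, 0.5, 0.3, 0, 1], [0.4, 1, 0.5, 0, 1], [0.4, 1, 0.5, 0, 1], [0.4, 1, 0.5, 0, 1]])

```text
time: 2.3
tool_pos: [0.5222, 0.0847, 0.3142]
tool_rot: [3.141, 0.001, 0.445]
contact_force: [-0.2, -0.4, -0.2]
opening: 0.0922
grip_force: 0.0
```

```bash
python3 - <<'E'
from h import *
import pickle
c=cams.calibration("wrist");im=cams.read_camera("wrist")
cv2.imwrite("pics/w1.png",im);pickle.dump(c,open("w1.pkl","wb"))
print(c["K"][0,0],c["world_from_camera"].round(3).tolist())
print(proj("wrist",[[.532,.136,.092],[.479,.393,0]],c))
E
```

```text
357.3672253453308 [[0.431, -0.867, -0.251, 0.59], [-0.903, -0.414, -0.12, 0.118], [0.0, 0.278, -0.961, 0.472], [0.0, 0.0, 0.0, 1.0]]
[[276.40559961 175.79327649]
 [ 79.3559639  116.69436171]]
```

View pics/w1.png

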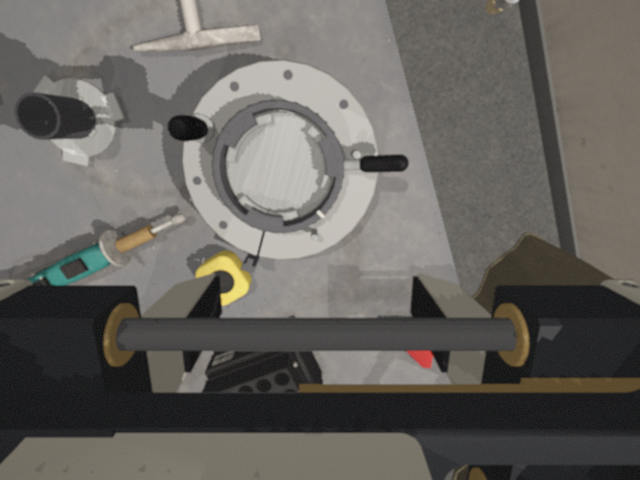

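Wrist view: disc centred near (280,160), spinner top (185,127), lever (385,163), white ring line (320,213), black line (262,245), carrier (65,115). Rectify for measurement.

```bash
cat >> h.py <<'E'
def rect(im,n,c,x0,y0,h,z,s):
    "top-down metric view: image up = +x, left = +y, s px per m, half width h"
    N=int(2*h*s);q=np.float32([[0,0],[N,0],[N,N],[0,N]])
    W=np.array([[x0+h,y0+h,z],[x0+h,y0-h,z],[x0-h,y0-h,z],[x0-h,y0+h,z]])
    return cv2.warpPerspective(im,cv2.getPerspectiveTransform(np.float32(proj(n,W,c)),q),(N,N),flags=cv2.INTER_CUBIC)
E
python3 - <<'E'
from h import *
import pickle
c=pickle.load(open("w1.pkl","rb"));im=cv2.imread("pics/w1.png")
# circle fits: scan radial gradient for (x0,y0) at each height
def fit(im,n,c,z,r,x,y,win=.008):
    from itertools import product
    g=cv2.GaussianBlur(cv2.cvtColor(im,cv2.COLOR_BGR2GRAY),(3,3),0).astype(np.float32)
    a=np.linspace(0,2*np.pi,180,endpoint=False);best=[]
    def ring(x,y,r):
        p=proj(n,np.c_[x+r*np.cos(a),y+r*np.sin(a),0*a+z],c).astype(np.float32)
        return cv2.remap(g,p[:,0],p[:,1],cv2.INTER_LINEAR)[:,0] if 0 else cv2.remap(g,p[None,:,0],p[None,:,1],cv2.INTER_LINEAR)[0]
    for dx,dy in product(np.arange(-win,win,.001),repeat=2):
        best.append((np.median(ring(x+dx,y+dy,r-.0025)-ring(x+dx,y+dy,r+.0025)),x+dx,y+dy))
    return max(best),min(best)
t=cv2.imread("pics/top0.png")
print("disc w",fit(im,"wrist",c,.062,.112,.532,.136)[0]);print("ring w",fit(im,"wrist",c,.092,.070,.532,.136)[1])
print("disc t",fit(t,"top",None,.062,.112,.532,.136)[0]);print("ring t",fit(t,"top",None,.092,.070,.532,.136)[1])
cv2.imwrite("pics/r1.png",rect(im,"wrist",c,.532,.136,.12,.085,2500))
E
```

```text
disc w (np.float32(37.836914), np.float64(0.537), np.float64(0.138))
ring w (np.float32(-56.478516), np.float64(0.539), np.float64(0.138))
disc t (np.float32(44.484375), np.float64(0.537), np.float64(0.139))
ring t (np.float32(-38.246094), np.float64(0.534), np.float64(0.139))
```

View pics/r1.png

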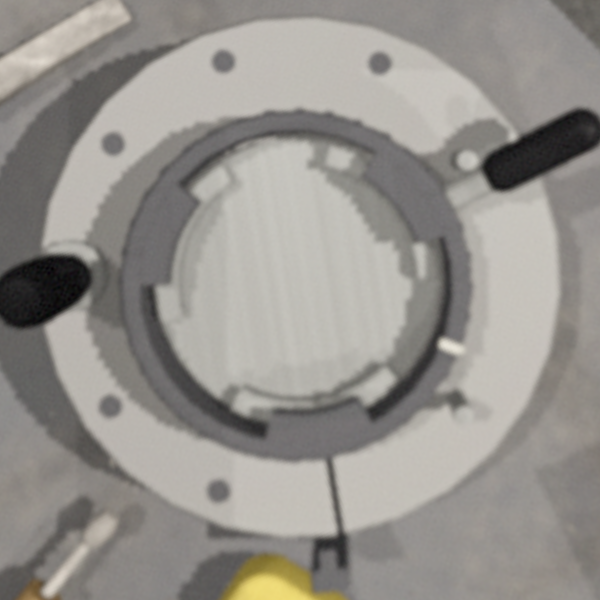

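Request:
jog_arm(plan=[[-0.2, 0.5, 0, 0, 1], [-0.3, 1, -0.2, 0, 1], [-0.3, 1, -0.2, 0, 1]])

```text
time: 2.65
tool_pos: [0.4958, 0.1672, 0.2965]
tool_rot: [-3.14, 0.004, 0.447]
contact_force: [-0.4, -1.2, -0.1]
opening: 0.0918
grip_force: 0.0
```

Request:
jog_arm(plan=[[-0.2, 0.5, 0, 0, 1], [-0.3, 1, -0.2, 0, 1], [-0.3, 1, -0.2, 0, 1]])

```text
time: 2.95
tool_pos: [0.4724, 0.247, 0.2805]
tool_rot: [-3.14, 0.004, 0.447]
contact_force: [0.3, -0.0, -0.7]
opening: 0.0918
grip_force: 0.0
```

Request:
jog_arm(plan=[[-0.2, 0.5, -0.2, 0, 1], [-0.6, 1, -0.7, 0, 1], [-0.6, 1, -0.7, 0, 1]])

```text
time: 3.25
tool_pos: [0.4237, 0.3252, 0.2237]
tool_rot: [3.141, 0.006, 0.445]
contact_force: [0.1, -1.2, -0.8]
opening: 0.0917
grip_force: 0.0
```

Request:
jog_arm(plan=[[0, 0.4, 0, 0, 1], [0, 0.4, 0, 0, 1], [0, 0.4, 0, 0, 1], [0, 0.4, 0, 0, 1]])

```text
time: 3.65
tool_pos: [0.4269, 0.3563, 0.227]
tool_rot: [3.141, 0.0, 0.443]
contact_force: [-0.8, -0.3, 0.0]
opening: 0.0919
grip_force: 0.0
```

```bash
python3 - <<'E'
from h import *
import pickle
c=cams.calibration("wrist");im=cams.read_camera("wrist")
cv2.imwrite("pics/w2.png",im);pickle.dump(c,open("w2.pkl","wb"))
c1=pickle.load(open("w1.pkl","rb"));w1=cv2.imread("pics/w1.png")
def polar(im,c,x,y,z,r0,r1):
    a=np.deg2rad(np.arange(0,360,.5));r=np.linspace(r1,r0,130);A,R=np.meshgrid(a,r)
    p=proj("wrist",np.c_[(x+R*np.cos(A)).ravel(),(y+R*np.sin(A)).ravel(),0*A.ravel()+z],c).astype(np.float32).reshape(*A.shape,2)
    return cv2.remap(im,p[...,0],p[...,1],cv2.INTER_CUBIC)
top=polar(w1,c1,.537,.1385,.081,.03,.075)
top2=polar(w1,c1,.537,.1385,.062,.065,.115)
car=rect(im,"wrist",c,.479,.393,.065,.01,2500)
o=np.zeros((600,800,3),np.uint8);o[:130,:720]=top;o[135:265,:720]=top2
for i in range(0,720,40):o[128:135,i]=(0,255,0)
o[270:595,:325]=car; o[270:595,330:655]=rect(im,"wrist",c,.479,.393,.065,.075,2500)
cv2.imwrite("pics/o1.png",o)
E
```

```text
(no output)
```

View pics/o1.png

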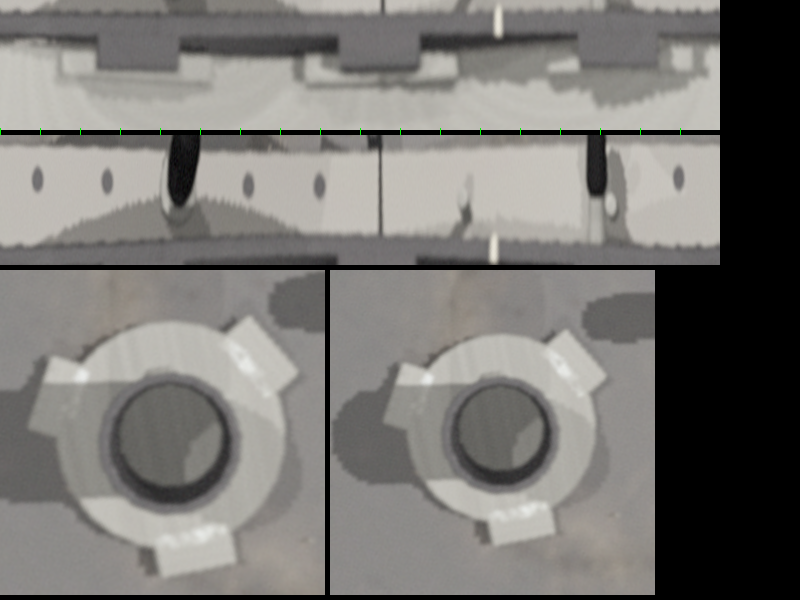

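Carrier centre (0.478, 0.3895), lugs at 72° mod 120; the table centre is (0.537, 0.1385), slots at ~10.4° mod 120, black line at 190.5°, lever at ~298.5°. Go grip the pipe.

Request:
jog_arm(plan=[[0.4, 0.25, -0.4, 0, 1], [0.64, 0.415, -1, 0, 1], [0.64, 0.415, -1, 0, 1], [0.64, 0.415, -1, 0, 1]])

```text
time: 4.1
tool_pos: [0.4771, 0.39, 0.1455]
tool_rot: [3.141, 0.003, 0.444]
contact_force: [0.1, -0.8, 0.4]
opening: 0.0918
grip_force: 0.0
```

Request:
jog_arm(plan=[[0, 0, -0.4, 0, 1], [0, 0, -0.7, 0, 1], [0, 0, -0.8, 0, 1], [0, 0, -0.8, 0, 1]])

```text
time: 4.5
tool_pos: [0.4772, 0.391, 0.084]
tool_rot: [3.142, -0.001, 0.445]
contact_force: [0.2, -0.2, 0.2]
opening: 0.0917
grip_force: 0.0
```

Request:
jog_arm(plan=[[0, 0, -0.3, 0, 1], [0, -0.01, -0.6, 0, 1], [0, -0.01, -0.6, 0, 1], [0, -0.01, -0.6, 0, 1], [0, -0.01, -0.6, 0, -1], [0, -0.01, -0.6, 0, -1], [0, -0.01, -0.6, 0, -1], [0, -0.01, -0.6, 0, -1], [0, -0.01, -0.6, 0, -1], [0, -0.01, -0.6, 0, -1], [0, -0.01, -0.6, 0, -1], [0, -0.01, -0.6, 0, -1]], squeeze=40)

```text
time: 5.7
tool_pos: [0.4773, 0.3901, 0.0348]
tool_rot: [3.141, 0.0, 0.445]
contact_force: [0.1, -3.0, 0.7]
opening: 0.0464
grip_force: 40.0
```

Request:
jog_arm(plan=[[0, 0, 0.2, 0, -1], [0, 0, 0.6, 0, -1], [0, 0, 1, 0, -1], [0, 0, 1, 0, -1]])

```text
time: 6.1
tool_pos: [0.4788, 0.392, 0.1179]
tool_rot: [-3.14, -0.007, 0.445]
contact_force: [1.0, 1.8, -7.5]
opening: 0.0462
grip_force: 40.0
```

Request:
jog_arm(plan=[[0, 0, 0.4, 0, -1], [0, 0, 0.8, 0, -1], [0, 0, 1, 0.1, -1], [0, 0, 1, 0.2, -1], [0, 0, 1, 0.3, -1], [0, 0, 1, 0.4, -1], [0, 0, 1, 0.5, -1], [0, 0, 1, 0.58, -1], [0, 0, 1, 0.649, -1], [0, 0, 1, 0.649, -1], [0, 0, 1, 0.649, -1]])

```text
time: 7.2
tool_pos: [0.4764, 0.3901, 0.1925]
tool_rot: [-3.139, 0.002, 1.461]
contact_force: [0.4, 0.6, -8.4]
opening: 0.0463
grip_force: 40.0
```

Request:
jog_arm(plan=[[0.1, -0.4, 0, 0, -1], [0.2, -0.8, 0, 0, -1], [0.25, -1, 0, 0, -1], [0.25, -1, 0, 0, -1]])

```text
time: 7.6
tool_pos: [0.4976, 0.3083, 0.1941]
tool_rot: [-3.141, 0.001, 1.459]
contact_force: [-0.5, 0.3, -8.2]
opening: 0.0463
grip_force: 40.0
```

Request:
jog_arm(plan=[[0.1, -0.4, 0, 0, -1], [0.2, -0.8, 0, 0, -1], [0.25, -1, 0, 0, -1], [0.25, -1, 0, 0, -1]])

```text
time: 8.0
tool_pos: [0.5176, 0.2292, 0.1945]
tool_rot: [-3.142, 0.0, 1.461]
contact_force: [-0.8, 0.8, -7.9]
opening: 0.0459
grip_force: 40.0
```

Request:
jog_arm(plan=[[0.1, -0.4, 0, 0, -1], [0.2, -0.8, 0, 0, -1], [0.25, -1, 0, 0, -1], [0.25, -1, 0, 0, -1], [0.25, -1, 0, 0, -1]])

```text
time: 8.5
tool_pos: [0.537, 0.1515, 0.1946]
tool_rot: [-3.141, -0.001, 1.464]
contact_force: [0.3, 0.5, -7.9]
opening: 0.0461
grip_force: 40.0
```

```bash
python3 - <<'E'
from h import *
from cell import readout
im=cams.read_camera("top");cv2.imwrite("pics/top1.png",im)
s=readout.observe();print(s["tool_pos"],s["tool_rot"],s["qpos"],s["contact_force"],s["opening"])
E
```

```text
[0.53684509 0.15184054 0.19464981] [-3.14122405e+00 -1.08202156e-03  1.46449769e+00] [1.37610962e-01 4.28543076e-01 1.48273533e+00 1.20833843e-03
 1.23041086e+00 2.43505941e-01] [-0.04419665  1.89898966 -7.50919181] 0.0459348920989305
```

Request:
jog_arm(plan=[[0, -0.17, -0.2, 0, -1], [0, -0.17, -0.5, 0, -1], [0, -0.17, -0.75, 0, -1], [0, -0.17, -0.75, 0, -1], [0, -0.17, -0.75, 0, -1]])

```text
time: 9.05
tool_pos: [0.5371, 0.1379, 0.1351]
tool_rot: [-3.142, -0.0, 1.465]
contact_force: [-0.4, -0.9, -8.2]
opening: 0.0463
grip_force: 40.0
```

```bash
python3 - <<'E'
from h import *
from cell import readout
w=cams.read_camera("wrist");a=cams.read_camera("side")
s=readout.observe();print(s["tool_pos"],s["tool_rot"],s["contact_force"])
o=np.zeros((600,800,3),np.uint8);o[:360,:480]=cv2.resize(w,(480,360));o[:400,485:800]=cv2.resize(a[200:310,240:360],(315,289)).copy() if 0 else 0
b=cv2.resize(a[200:300,250:370],(312,260),interpolation=cv2.INTER_CUBIC);o[:260,485:797]=b
t=cv2.imread("pics/top1.png");o[365:595,:480]=cv2.resize(t[170:308,180:468],(480,230),interpolation=cv2.INTER_CUBIC)
cv2.imwrite("pics/o2.png",o)
E
```

```text
[0.53796905 0.13766391 0.13614416] [ 3.13895212e+00 -7.61350368e-04  1.46500611e+00] [ 0.33667397  0.33642453 -7.69910796]
```

View pics/o2.png

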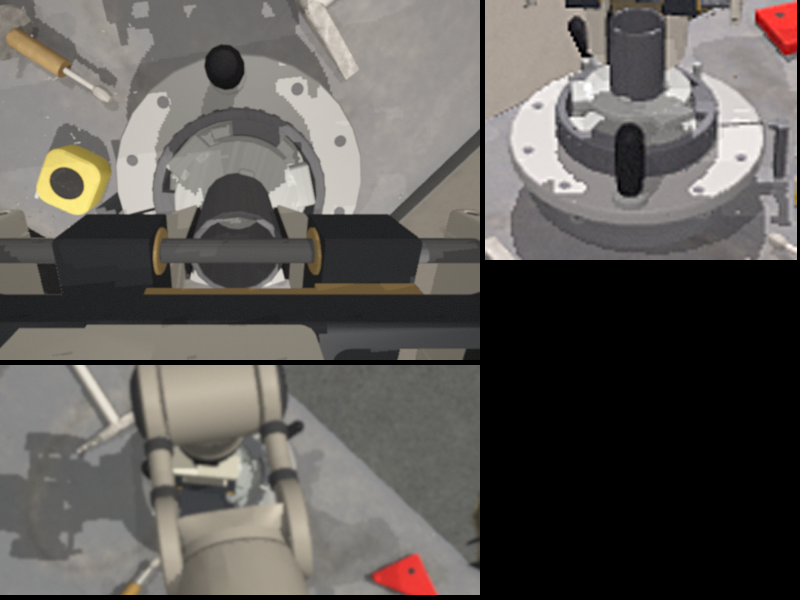

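The carrier hangs just above the ring, looks centred and its lugs over the slots. Lower gently.

Request:
jog_arm(plan=[[0, 0.005, -0.06, 0, -1], [0, 0.005, -0.12, 0, -1], [0, 0.005, -0.17, 0, -1], [0, 0.005, -0.21, 0, -1], [0, 0.005, -0.24, 0, -1], [0, 0.005, -0.24, 0, -1]])

```text
time: 9.75
tool_pos: [0.537, 0.1372, 0.1151]
tool_rot: [-3.141, 0.0, 1.464]
contact_force: [-0.1, -0.1, -7.5]
opening: 0.0462
grip_force: 40.0
```

Request:
jog_arm(plan=[[0, 0, -0.02, 0, -1], [0, 0, -0.04, 0, -1], [0, 0, -0.06, 0, -1], [0, 0, -0.06, 0, -1]])

```text
time: 10.15
tool_pos: [0.5372, 0.137, 0.1106]
tool_rot: [3.141, 0.0, 1.464]
contact_force: [0.6, -1.4, -8.7]
opening: 0.046
grip_force: 40.0
```

Request:
jog_arm(plan=[[0, 0, -0.02, 0, -1], [0, 0, -0.035, 0, -1], [0, 0, -0.05, 0, -1], [0, 0, -0.05, 0, -1]])

```text
time: 10.55
tool_pos: [0.5375, 0.1374, 0.1074]
tool_rot: [3.14, -0.0, 1.464]
contact_force: [-0.3, -0.6, -0.1]
opening: 0.0466
grip_force: 40.0
```

Request:
jog_arm(plan=[[0, 0, 0, 0, 0.3], [0, 0, 0, 0, 1], [0, 0, 0, 0, 1], [0, 0, 0, 0, 1], [0, 0, 0, 0, 1], [0, 0, 0, 0, 1], [0, 0, 0.2, 0, 1], [0, 0, 0.5, 0, 1], [0, 0, 1, 0, 1], [0, 0, 1, 0, 1], [0, 0, 1, 0, 1]])

```text
time: 11.65
tool_pos: [0.5375, 0.1374, 0.1876]
tool_rot: [3.139, -0.0, 1.464]
contact_force: [-0.4, 0.1, -0.2]
opening: 0.0919
grip_force: 0.0
```

Request:
jog_arm(plan=[[0.2, -0.3, 0, 0.09, 0.1], [0.4, -0.6, 0, 0.18, 0.1], [0.6, -0.9, 0, 0.27, 0.1], [0.65, -1, 0, 0.35, 0.1], [0.65, -1, 0, 0.384, 0.1], [0.65, -1, 0, 0.384, 0.1]])

```text
time: 12.25
tool_pos: [0.5885, 0.0568, 0.185]
tool_rot: [-3.139, -0.002, 2.067]
contact_force: [0.3, 0.1, 0.2]
opening: 0.0516
grip_force: 0.0
```

```bash
python3 - <<'E'
from h import *
from cell import readout
import pickle
c=cams.calibration("wrist");w=cams.read_camera("wrist");pickle.dump(c,open("w3.pkl","wb"));cv2.imwrite("pics/w3.png",w)
s=readout.observe();print(s["tool_pos"],s["tool_rot"],s["contact_force"],s["opening"])
o=np.zeros((600,800,3),np.uint8);o[:480,:480]=rect(w,"wrist",c,.537,.1385,.12,.092,2000)
o[:240,485:800]=cv2.resize(w,(315,240))
t=cams.read_camera("top")
o[245:545,485:785]=rect(t,"top",None,.56,.09,.12,.094,1250)
cv2.imwrite("pics/o3.png",o)
E
```

```text
[0.58847858 0.05716101 0.18529768] [-3.13945244e+00 -1.38437257e-03  2.06571699e+00] [0.19620231 0.06759003 0.40558372] 0.051069549462084765
```

View pics/o3.png

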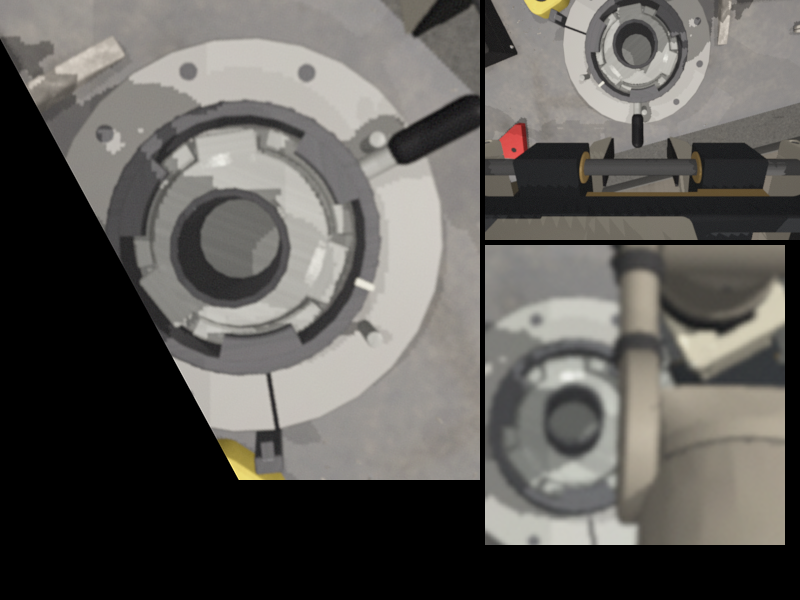

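Carrier seated, all three lugs in slots; lever at ~299°. Lower onto the lever and grip.

Request:
jog_arm(plan=[[0.02, -0.185, -0.1, 0, 0.1], [0.02, -0.185, -0.4, 0, 0.1], [0.02, -0.185, -0.7, 0, 0.1], [0.02, -0.185, -0.8, 0, 0.1], [0.02, -0.185, -0.8, 0, 0.1]])

```text
time: 12.85
tool_pos: [0.5899, 0.0421, 0.1213]
tool_rot: [-3.139, -0.001, 2.067]
contact_force: [-0.4, -0.6, 0.5]
opening: 0.0504
grip_force: 0.0
```

Request:
jog_arm(plan=[[0, 0, -0.2, 0, 0.1], [0, 0, -0.4, 0, 0.1], [0, 0, -0.55, 0, 0.1], [0, 0, -0.55, 0, 0.1], [0, 0, -0.55, 0, -1], [0, 0, -0.55, 0, -1], [0, 0, -0.55, 0, -1], [0, 0, -0.55, 0, -1], [0, 0, -0.55, 0, -1], [0, 0, -0.55, 0, -1]], squeeze=10)

```text
time: 13.85
tool_pos: [0.5909, 0.0425, 0.0791]
tool_rot: [3.141, 0.0, 2.068]
contact_force: [-0.5, 0.4, 2.5]
opening: 0.0176
grip_force: 10.0
```

```bash
python3 - <<'E'
import numpy as np
from cell import readout
s=readout.observe();print(s["tool_pos"],s["tool_rot"],s["contact_force"],s["opening"],s["qpos"])
p=s["tool_pos"][:2];c=np.array([.537,.1385]);r=p-c;print(np.hypot(*r),np.rad2deg(np.arctan2(*r[::-1])))
for a in range(0,66,5):
    t=-np.deg2rad(a);R=np.array([[np.cos(t),-np.sin(t)],[np.sin(t),np.cos(t)]])
    print(a,((R@r-r)/.08).round(3),round(-a/90,3))
E
```

```text
[0.59090645 0.04246961 0.07914996] [3.14100339e+00 4.05593210e-04 2.06760666e+00] [-0.50563208  0.38466622  2.52819311] 0.01764708561634213 [-5.75530324e-02  6.09970903e-01  1.51930317e+00 -4.08881494e-05
  1.01160406e+00 -5.54341810e-01]
0.11012602457927642 -60.692422016533875
0 [0. 0.] 0.0
5 [-0.107 -0.054] -0.056
10 [-0.219 -0.099] -0.111
15 [-0.334 -0.133] -0.167
20 [-0.451 -0.158] -0.222
25 [-0.57  -0.172] -0.278
30 [-0.69  -0.176] -0.333
35 [-0.81  -0.169] -0.389
40 [-0.929 -0.152] -0.444
45 [-1.046 -0.125] -0.5
50 [-1.16  -0.087] -0.556
55 [-1.271 -0.04 ] -0.611
60 [-1.376  0.017] -0.667
65 [-1.477  0.082] -0.722
```

Request:
jog_arm(plan=[[-0.107, -0.054, 0, -0.056, -1], [-0.219, -0.099, 0, -0.111, -1], [-0.334, -0.133, 0, -0.167, -1], [-0.451, -0.158, 0, -0.222, -1], [-0.57, -0.172, 0, -0.278, -1], [-0.69, -0.176, 0, -0.333, -1], [-0.81, -0.169, 0, -0.389, -1], [-0.929, -0.152, 0, -0.444, -1], [-0.929, -0.152, 0, -0.444, -1]])

```text
time: 14.75
tool_pos: [0.516, 0.0311, 0.0791]
tool_rot: [3.141, -0.001, 1.369]
contact_force: [0.7, 4.4, 0.1]
opening: 0.0176
grip_force: 10.0
```

Request:
jog_arm(plan=[[-0.058, 0.014, 0, -0.028, -1], [-0.117, 0.027, 0, -0.056, -1], [-0.175, 0.045, 0, -0.084, -1], [-0.231, 0.065, 0, -0.112, -1], [-0.287, 0.088, 0, -0.14, -1], [-0.342, 0.112, 0, -0.167, -1], [-0.342, 0.112, 0, -0.167, -1]])

```text
time: 15.45
tool_pos: [0.49, 0.0401, 0.0791]
tool_rot: [3.14, -0.002, 1.109]
contact_force: [2.3, 6.7, 0.4]
opening: 0.0172
grip_force: 10.0
```

Request:
jog_arm(plan=[[-0.022, 0.024, 0, -0.014, -1], [-0.048, 0.039, 0, -0.028, -1], [-0.074, 0.053, 0, -0.042, -1], [-0.09, 0.062, 0, -0.05, -1], [-0.09, 0.062, 0, -0.05, -1]])

```text
time: 15.95
tool_pos: [0.4824, 0.0444, 0.0791]
tool_rot: [3.14, -0.001, 1.029]
contact_force: [3.8, 3.3, 4.3]
opening: 0.0177
grip_force: 10.0
```

Request:
jog_arm(plan=[[-0.01, 0.006, 0, -0.006, -1], [-0.02, 0.012, 0, -0.011, -1], [-0.02, 0.012, 0, -0.011, -1]])

```text
time: 16.25
tool_pos: [0.4808, 0.0453, 0.0791]
tool_rot: [3.14, -0.001, 1.011]
contact_force: [2.6, 2.6, 4.5]
opening: 0.0176
grip_force: 10.0
```

Request:
jog_arm(plan=[[-0.01, 0.006, 0, -0.006, -1], [-0.02, 0.012, 0, -0.011, -1], [-0.02, 0.012, 0, -0.011, -1]])

```text
time: 16.55
tool_pos: [0.4793, 0.0463, 0.0791]
tool_rot: [3.14, -0.001, 0.994]
contact_force: [4.9, 3.4, 4.5]
opening: 0.0174
grip_force: 10.0
```

Request:
jog_arm(plan=[[-0.01, 0.006, 0, -0.006, -1], [-0.02, 0.012, 0, -0.011, -1], [-0.02, 0.012, 0, -0.011, -1]])

```text
time: 16.85
tool_pos: [0.4777, 0.0473, 0.0791]
tool_rot: [3.14, -0.001, 0.977]
contact_force: [5.1, 3.8, 4.5]
opening: 0.0178
grip_force: 10.0
```

```bash
python3 - <<'E'
from h import *
from cell import readout
import pickle
c=cams.calibration("wrist");w=cams.read_camera("wrist");pickle.dump(c,open("w4.pkl","wb"));cv2.imwrite("pics/w4.png",w)
g=cv2.cvtColor(w,cv2.COLOR_BGR2GRAY)
def prof(g,c,r,z,a0=150,a1=230,n="wrist"):
    a=np.deg2rad(np.arange(a0,a1,.25));P=np.c_[.537+r*np.cos(a),.1385+r*np.sin(a),0*a+z]
    p=proj(n,P,c).astype(np.float32);return np.rad2deg(a),cv2.remap(g,p[None,:,0],p[None,:,1],cv2.INTER_LINEAR)[0],p
for gi,ci,nm,a0,a1 in((cv2.imread("pics/w1.png",0),pickle.load(open("w1.pkl","rb")),"before",150,270),(g,c,"now",150,230)):
  for r,z in((.064,.092),(.067,.092),(.08,.062),(.085,.062),(.09,.062),(.1,.062),(.105,.062)):
    a,v,p=prof(gi,ci,r,z,a0,a1);print(nm,r,"max",a[v.argmax()],v.max(),"min",a[v.argmin()],v.min(),"med",np.median(v),p[len(p)//2])
E
```

```text
before 0.064 max 250.25 223 min 150.75 106 med 113.0 [282.4913  229.07964]
before 0.067 max 250.25 222 min 192.00000000000003 101 med 122.5 [282.77478 231.69893]
before 0.08 max 177.5 193 min 190.0 92 med 182.0 [286.13806 235.43933]
before 0.085 max 260.75 195 min 233.0 88 med 191.0 [286.5614  239.43924]
before 0.09 max 267.0 195 min 190.0 86 med 191.0 [286.98196 243.4133 ]
before 0.1 max 267.75 196 min 190.0 95 med 191.0 [287.81506 251.28487]
before 0.105 max 261.75 195 min 190.0 98 med 191.0 [288.2276  255.18286]
now 0.064 max 186.5 192 min 152.75000000000003 79 med 84.0 [196.53305 161.33128]
now 0.067 max 186.25 192 min 196.75 72 med 84.0 [191.609   166.65306]
now 0.08 max 182.5 167 min 187.0 34 med 156.0 [194.6969 179.945 ]
now 0.085 max 202.0 163 min 186.75 33 med 159.0 [188.0142  187.07672]
now 0.09 max 194.5 162 min 186.75 36 med 159.0 [181.40402 194.13106]
now 0.1 max 204.0 209 min 186.75 35 med 158.0 [168.3965  208.01259]
now 0.105 max 206.0 213 min 186.75 32 med 157.0 [161.9969 214.8422]
```

Ring at its stop (white 186.4° vs black 186.8°). Release and go to look at the spinner.

Request:
jog_arm(plan=[[0, 0, 0, 0, 0.1], [0, 0, 0, 0, 0.1], [0, 0, 0, 0, 0.1], [0, 0, 0, 0, 0.1], [0, 0, 0.3, 0, 0.1], [0, 0, 0.7, 0, 0.1], [0, 0, 1, 0, 0.1], [0, 0, 1, 0, 0.1]])

```text
time: 17.7
tool_pos: [0.4787, 0.047, 0.1616]
tool_rot: [3.137, -0.003, 0.977]
contact_force: [0.4, 0.2, -1.4]
opening: 0.0505
grip_force: 0.0
```

Request:
jog_arm(plan=[[0, 0, 0.3, 0, 0.1], [0, 0.2, 0.5, 0, 0.1], [0.1, 0.5, 0.5, 0, 0.1], [0.2, 0.8, 0.5, 0, 0.1], [0.2, 0.8, 0.5, 0, 0.1], [0.2, 0.8, 0.5, 0, 0.1]])

```text
time: 18.3
tool_pos: [0.4923, 0.1111, 0.1976]
tool_rot: [-3.14, 0.002, 0.979]
contact_force: [-0.4, -0.3, -0.8]
opening: 0.0507
grip_force: 0.0
```

```bash
python3 - <<'E'
from h import *
from cell import readout
import pickle
s=readout.observe();print(s["tool_pos"],s["tool_rot"])
c=cams.calibration("wrist");w=cams.read_camera("wrist");pickle.dump(c,open("w5.pkl","wb"));cv2.imwrite("pics/w5.png",w)
t=cams.read_camera("top");cv2.imwrite("pics/t5.png",t)
# spinner: axis prediction for radius .095, various angles, in wrist image
for a in(84,87,90):
    r=np.deg2rad(a);P=[[.537+.095*np.cos(r),.1385+.095*np.sin(r),z] for z in(.073,.12,.135)];print(a,proj("wrist",P,c).round().tolist(),proj("top",P).round().tolist())
o=np.zeros((600,800,3),np.uint8);o[:390,:520]=cv2.resize(w,(520,390));o[395:595,:400]=cv2.resize(t[180:280,200:400],(400,200))
o[:260,525:785]=rect(w,"wrist",c,.537,.22,.052,.135,2500);o[265:525,525:785]=rect(w,"wrist",c,.44,.1385,.052,.062,2500)
cv2.imwrite("pics/o5.png",o)
E
```

```text
[0.49231471 0.11109831 0.19758501] [-3.14007451e+00  1.82224752e-03  9.78522207e-01]
84 [[285.0, 50.0], [278.0, 33.0], [275.0, 25.0]] [[271.0, 231.0], [269.0, 227.0], [269.0, 226.0]]
87 [[279.0, 54.0], [271.0, 37.0], [268.0, 30.0]] [[271.0, 233.0], [269.0, 229.0], [269.0, 228.0]]
90 [[273.0, 58.0], [264.0, 42.0], [260.0, 36.0]] [[271.0, 235.0], [269.0, 231.0], [269.0, 230.0]]
```

View pics/o5.png

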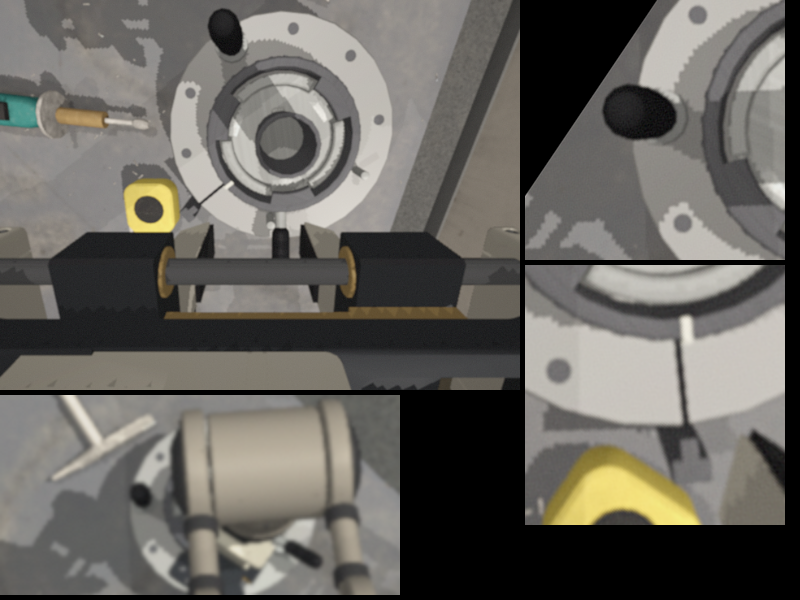

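White line meets the black line; spinner top at ~(273,27) wrist pixel → bearing ~86°, i.e. (0.5435, 0.2325). Go there.

Request:
jog_arm(plan=[[0.2, 0.4, 0, 0, 0.1], [0.4, 0.8, 0, 0, 0.1], [0.5, 1, 0, 0, 0.1], [0.5, 1, 0, 0, 0.1]])

```text
time: 18.8
tool_pos: [0.5335, 0.1919, 0.1981]
tool_rot: [-3.141, 0.0, 0.978]
contact_force: [0.4, -0.1, 0.3]
opening: 0.0505
grip_force: 0.0
```

Request:
jog_arm(plan=[[0.08, 0.3, 0, 0, 0.1], [0.14, 0.52, 0, 0, 0.1], [0.14, 0.52, 0, 0, 0.1], [0.14, 0.52, -0.3, 0, 0.1], [0.14, 0.52, -0.5, 0, 0.1], [0.14, 0.52, -0.5, 0, 0.1]])

```text
time: 19.4
tool_pos: [0.5425, 0.2305, 0.1564]
tool_rot: [-3.138, 0.005, 0.976]
contact_force: [-0.1, -0.3, 0.3]
opening: 0.0504
grip_force: 0.0
```

Request:
jog_arm(plan=[[0, 0.01, -0.2, 0, 0.1], [0, 0.01, -0.45, 0, 0.1], [0, 0.01, -0.67, 0, 0.1], [0, 0.01, -0.67, 0, 0.1], [0, 0.01, -0.67, 0, -1], [0, 0.01, -0.67, 0, -1], [0, 0.01, -0.67, 0, -1], [0, 0.01, -0.67, 0, -1], [0, 0.01, -0.67, 0, -1], [0, 0.01, -0.67, 0, -1]], squeeze=12)

```text
time: 20.4
tool_pos: [0.5451, 0.2333, 0.1062]
tool_rot: [3.14, -0.001, 0.977]
contact_force: [1.0, -3.6, 5.5]
opening: 0.0243
grip_force: 12.0
```

```bash
python3 - <<'E'
import numpy as np
from cell import readout
s=readout.observe();print(s["time"],s["tool_pos"],s["tool_rot"],s["contact_force"],s["opening"],s["grip_force"])
c=np.array([.537,.1385]);r=s["tool_pos"][:2]-c;print(np.hypot(*r),np.rad2deg(np.arctan2(*r[::-1])))
a0=np.arctan2(*r[::-1]);f=lambda d:.095*np.array([np.cos(a0-np.deg2rad(d)),np.sin(a0-np.deg2rad(d))])
for k in range(0,360,45):
    print(k,[list(((f(k+d)-f(k))/.08).round(3)) for d in(5,10,15,20,25,30,35,40,45)])
E
```

```text
20.4 [0.54507865 0.23329112 0.1062013 ] [ 3.13955800e+00 -1.19144553e-03  9.77354270e-01] [ 1.0209089  -3.58129312  5.53727979] 0.02433357328755262 12.000274937599897
0.09513475338982616 85.12869046620037
0 [[np.float64(0.103), np.float64(-0.013)], [np.float64(0.204), np.float64(-0.035)], [np.float64(0.303), np.float64(-0.066)], [np.float64(0.399), np.float64(-0.106)], [np.float64(0.491), np.float64(-0.153)], [np.float64(0.578), np.float64(-0.209)], [np.float64(0.66), np.float64(-0.272)], [np.float64(0.737), np.float64(-0.342)], [np.float64(0.807), np.float64(-0.418)]]
45 [[np.float64(0.063), np.float64(-0.082)], [np.float64(0.119), np.float64(-0.169)], [np.float64(0.167), np.float64(-0.261)], [np.float64(0.207), np.float64(-0.357)], [np.float64(0.238), np.float64(-0.455)], [np.float64(0.261), np.float64(-0.557)], [np.float64(0.275), np.float64(-0.659)], [np.float64(0.28), np.float64(-0.763)], [np.float64(0.275), np.float64(-0.866)]]
90 [[np.float64(-0.013), np.float64(-0.103)], [np.float64(-0.035), np.float64(-0.204)], [np.float64(-0.066), np.float64(-0.303)], [np.float64(-0.106), n
[... 1384 characters left out ...]
.float64(0.103)], [np.float64(0.035), np.float64(0.204)], [np.float64(0.066), np.float64(0.303)], [np.float64(0.106), np.float64(0.399)], [np.float64(0.153), np.float64(0.491)], [np.float64(0.209), np.float64(0.578)], [np.float64(0.272), np.float64(0.66)], [np.float64(0.342), np.float64(0.737)], [np.float64(0.418), np.float64(0.807)]]
315 [[np.float64(0.082), np.float64(0.063)], [np.float64(0.169), np.float64(0.119)], [np.float64(0.261), np.float64(0.167)], [np.float64(0.357), np.float64(0.207)], [np.float64(0.455), np.float64(0.238)], [np.float64(0.557), np.float64(0.261)], [np.float64(0.659), np.float64(0.275)], [np.float64(0.763), np.float64(0.28)], [np.float64(0.866), np.float64(0.275)]]
```

Request:
jog_arm(plan=[[0.103, -0.013, 0, 0, -1], [0.204, -0.035, 0, 0, -1], [0.303, -0.066, 0, 0, -1], [0.399, -0.106, 0, 0, -1], [0.491, -0.153, 0, 0, -1], [0.578, -0.209, 0, 0, -1], [0.66, -0.272, 0, 0, -1], [0.737, -0.342, 0, 0, -1], [0.807, -0.418, 0, 0, -1]])

```text
time: 21.3
tool_pos: [0.6099, 0.202, 0.1063]
tool_rot: [3.141, -0.005, 0.978]
contact_force: [1.5, 4.5, 3.6]
opening: 0.0241
grip_force: 12.0
```

Request:
jog_arm(plan=[[0.063, -0.082, 0, 0, -1], [0.119, -0.169, 0, 0, -1], [0.167, -0.261, 0, 0, -1], [0.207, -0.357, 0, 0, -1], [0.238, -0.455, 0, 0, -1], [0.261, -0.557, 0, 0, -1], [0.275, -0.659, 0, 0, -1], [0.28, -0.763, 0, 0, -1], [0.275, -0.866, 0, 0, -1]])

```text
time: 22.2
tool_pos: [0.634, 0.1316, 0.1063]
tool_rot: [3.136, -0.006, 0.977]
contact_force: [9.0, 2.3, -0.0]
opening: 0.0244
grip_force: 12.0
```

Request:
jog_arm(plan=[[-0.003, -0.103, 0, 0, -1], [-0.02, -0.204, 0, 0, -1], [-0.051, -0.303, 0, 0, -1], [-0.091, -0.399, 0, 0, -1], [-0.138, -0.491, 0, 0, -1], [-0.194, -0.578, 0, 0, -1], [-0.257, -0.66, 0, 0, -1], [-0.327, -0.737, 0, 0, -1], [-0.403, -0.807, 0, 0, -1]])

```text
time: 23.1
tool_pos: [0.6006, 0.0658, 0.1062]
tool_rot: [3.137, -0.003, 0.977]
contact_force: [4.3, -1.3, 2.4]
opening: 0.0238
grip_force: 12.0
```

Request:
jog_arm(plan=[[-0.082, -0.063, 0, 0, -1], [-0.169, -0.119, 0, 0, -1], [-0.261, -0.167, 0, 0, -1], [-0.357, -0.207, 0, 0, -1], [-0.455, -0.238, 0, 0, -1], [-0.557, -0.261, 0, 0, -1], [-0.659, -0.275, 0, 0, -1], [-0.763, -0.28, 0, 0, -1], [-0.866, -0.275, 0, 0, -1]])

```text
time: 24.0
tool_pos: [0.5301, 0.0439, 0.1062]
tool_rot: [3.138, -0.001, 0.977]
contact_force: [3.0, -2.6, 6.0]
opening: 0.024
grip_force: 12.0
```

Request:
jog_arm(plan=[[-0.103, 0.013, 0, 0, -1], [-0.204, 0.035, 0, 0, -1], [-0.303, 0.066, 0, 0, -1], [-0.399, 0.106, 0, 0, -1], [-0.491, 0.153, 0, 0, -1], [-0.578, 0.209, 0, 0, -1], [-0.66, 0.272, 0, 0, -1], [-0.737, 0.342, 0, 0, -1], [-0.807, 0.418, 0, 0, -1]])

```text
time: 24.9
tool_pos: [0.4659, 0.0781, 0.1061]
tool_rot: [3.138, -0.003, 0.977]
contact_force: [4.0, 0.5, 4.8]
opening: 0.0244
grip_force: 12.0
```

Request:
jog_arm(plan=[[-0.063, 0.082, 0, 0, -1], [-0.119, 0.169, 0, 0, -1], [-0.167, 0.261, 0, 0, -1], [-0.207, 0.357, 0, 0, -1], [-0.238, 0.455, 0, 0, -1], [-0.261, 0.557, 0, 0, -1], [-0.275, 0.659, 0, 0, -1], [-0.28, 0.763, 0, 0, -1], [-0.275, 0.866, 0, 0, -1]])

```text
time: 25.8
tool_pos: [0.4447, 0.1472, 0.1062]
tool_rot: [3.137, -0.003, 0.978]
contact_force: [6.6, -4.1, 4.4]
opening: 0.0242
grip_force: 12.0
```

Request:
jog_arm(plan=[[0.013, 0.103, 0, 0, -1], [0.035, 0.204, 0, 0, -1], [0.066, 0.303, 0, 0, -1], [0.106, 0.399, 0, 0, -1], [0.153, 0.491, 0, 0, -1], [0.209, 0.578, 0, 0, -1], [0.272, 0.66, 0, 0, -1], [0.342, 0.737, 0, 0, -1], [0.418, 0.807, 0, 0, -1]])

```text
time: 26.7
tool_pos: [0.4774, 0.2107, 0.1061]
tool_rot: [3.138, 0.0, 0.978]
contact_force: [2.7, -8.9, 8.7]
opening: 0.0239
grip_force: 12.0
```

Request:
jog_arm(plan=[[0.082, 0.063, 0, 0, -1], [0.169, 0.119, 0, 0, -1], [0.261, 0.167, 0, 0, -1], [0.357, 0.207, 0, 0, -1], [0.455, 0.238, 0, 0, -1], [0.557, 0.261, 0, 0, -1], [0.659, 0.275, 0, 0, -1], [0.763, 0.28, 0, 0, -1], [0.82, 0.277, 0, 0, -1], [0.82, 0.277, 0, 0, -1]])

```text
time: 27.7
tool_pos: [0.5424, 0.2335, 0.1061]
tool_rot: [3.14, -0.001, 0.977]
contact_force: [2.1, -2.9, 7.8]
opening: 0.0242
grip_force: 12.0
```

```bash
cat > lines.py <<'E'
from h import *
from cell import readout
import pickle,sys
def line(g,c,a0=165,a1=205):
    out=[]
    for r in(.085,.09,.095,.1,.105):
        a=np.deg2rad(np.arange(a0,a1,.1));p=proj("wrist",np.c_[.538+r*np.cos(a),.1385+r*np.sin(a),0*a+.062],c).astype(np.float32)
        v=cv2.remap(g,p[None,:,0],p[None,:,1],cv2.INTER_LINEAR)[0];out.append((np.rad2deg(a[v.argmin()]).round(1),int(v.min()),int(np.median(v))))
    return out
E
python3 - <<'E'
from lines import *
s=readout.observe();print(s["time"],s["tool_pos"],s["contact_force"])
c=cams.calibration("wrist");w=cams.read_camera("wrist");pickle.dump(c,open("w6.pkl","wb"));cv2.imwrite("pics/w6.png",w)
for k in("1","3","4","5","6"):
    print(k,line(cv2.imread(f"pics/w{k}.png",0),pickle.load(open(f"w{k}.pkl","rb"))))
print(proj("wrist",[[.41,.125,.066]],c))
E
```

```text
27.7 [0.54239196 0.23345318 0.10614735] [ 2.09109035 -2.94583242  7.76286725]
1 [(np.float64(189.8), 88, 191), (np.float64(189.8), 88, 191), (np.float64(189.7), 87, 191), (np.float64(189.7), 91, 191), (np.float64(189.7), 93, 191)]
3 [(np.float64(190.2), 46, 194), (np.float64(190.0), 46, 194), (np.float64(190.1), 48, 193), (np.float64(165.0), 0, 193), (np.float64(165.0), 0, 192)]
4 [(np.float64(186.7), 34, 160), (np.float64(186.6), 32, 159), (np.float64(186.7), 32, 158), (np.float64(186.7), 35, 158), (np.float64(186.3), 34, 157)]
5 [(np.float64(186.5), 71, 197), (np.float64(186.4), 61, 197), (np.float64(186.5), 57, 196), (np.float64(186.4), 70, 196), (np.float64(186.4), 62, 196)]
6 [(np.float64(173.4), 26, 132), (np.float64(170.6), 30, 132), (np.float64(166.1), 32, 132), (np.float64(168.0), 28, 132), (np.float64(202.6), 0, 132)]
[[247.89755954 480.00214026]]
```

```bash
python3 - <<'E'
from lines import *
o=[]
for n,f,k in(("wrist","w1","w1"),("wrist","w3","w3"),("wrist","w5","w5"),("top","top0",None)):
    c=pickle.load(open(k+".pkl","rb")) if k else None
    A,R=np.meshgrid(np.deg2rad(np.linspace(205,170,700)),np.linspace(.09,.145,145))
    p=proj(n,np.c_[(.538+R*np.cos(A)).ravel(),(.1385+R*np.sin(A)).ravel(),0*A.ravel()+.066],c).astype(np.float32).reshape(*A.shape,2)
    i=cv2.remap(cv2.imread(f"pics/{f}.png"),p[...,0],p[...,1],cv2.INTER_CUBIC)
    for d in range(170,206,5):i[:8,min(699,(205-d)*20)]=(0,0,255)
    o.append(cv2.convertScaleAbs(i,alpha=1.2,beta=20))
cv2.imwrite("pics/o6.png",np.vstack(o))
E
```

```text
(no output)
```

View pics/o6.png

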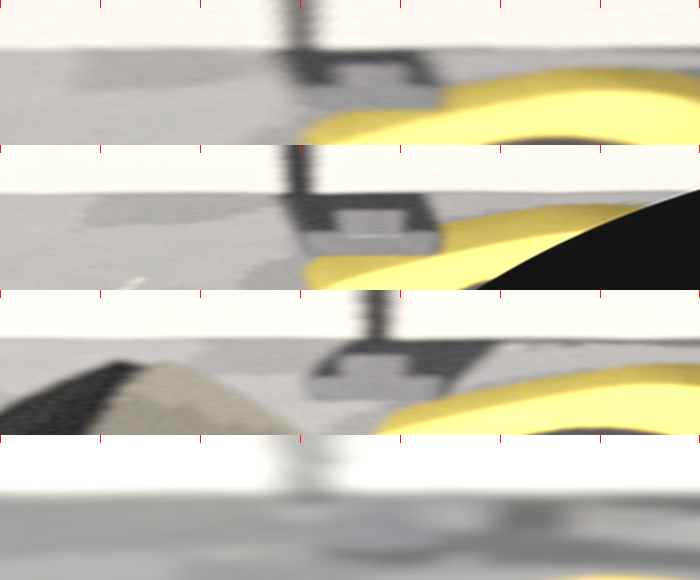

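Pointer is at bearing 186.4° (cols ~337–407 in three views), where the line stood after locking. Finish the last 1.6°, let go, lift, and measure from the previous viewpoint.

Request:
jog_arm(plan=[[0.012, 0, 0, 0, -1], [0.024, -0.001, 0, 0, -1], [0.034, -0.002, 0, 0, -1], [0.034, -0.002, 0, 0, -1], [0.034, -0.002, 0, 0, -1]])

```text
time: 28.25
tool_pos: [0.5438, 0.2334, 0.1061]
tool_rot: [-3.141, 0.001, 0.978]
contact_force: [-1.8, -2.8, 9.3]
opening: 0.0241
grip_force: 12.0
```

Request:
jog_arm(plan=[[0, 0, 0, 0, 0.1], [0, 0, 0, 0, 0.1], [0, 0, 0, 0, 0.1], [0, 0, 0, 0, 0.1], [0, 0, 0.3, 0, 0.1], [0, 0, 0.7, 0, 0.1], [0, 0, 1, 0, 0.1], [0, 0, 1, 0, 0.1]])

```text
time: 29.05
tool_pos: [0.5462, 0.2341, 0.1887]
tool_rot: [3.137, -0.005, 0.977]
contact_force: [0.5, 0.8, -0.0]
opening: 0.0503
grip_force: 0.0
```

Request:
jog_arm(plan=[[-0.1, -0.4, 0.1, 0, 0.1], [-0.3, -0.9, 0.13, 0, 0.1], [-0.35, -1, 0.13, 0, 0.1], [-0.35, -1, 0.13, 0, 0.1]])

```text
time: 29.45
tool_pos: [0.5158, 0.1525, 0.1949]
tool_rot: [-3.14, 0.001, 0.975]
contact_force: [-0.0, -0.3, -0.2]
opening: 0.0506
grip_force: 0.0
```

Request:
jog_arm(plan=[[-0.2, -0.4, 0, 0, 0.1], [-0.3, -0.55, 0, 0, 0.1], [-0.3, -0.55, 0, 0, 0.1], [-0.3, -0.55, 0, 0, 0.1], [-0.3, -0.55, 0, 0, 0.1]])

```text
time: 29.95
tool_pos: [0.4931, 0.1105, 0.1955]
tool_rot: [3.141, -0.001, 0.978]
contact_force: [-0.3, -1.1, -0.2]
opening: 0.0503
grip_force: 0.0
```

```bash
python3 - <<'E'
from lines import *
s=readout.observe();print(s["time"],s["tool_pos"],s["contact_force"])
c=cams.calibration("wrist");w=cams.read_camera("wrist");pickle.dump(c,open("w7.pkl","wb"));cv2.imwrite("pics/w7.png",w)
print(line(cv2.cvtColor(w,cv2.COLOR_BGR2GRAY),c))
w5=cv2.imread("pics/w5.png",0)
for g,cc in((w5,pickle.load(open("w5.pkl","rb"))),(cv2.cvtColor(w,cv2.COLOR_BGR2GRAY),c)):
    a=np.deg2rad(np.arange(165,205,.1));p=proj("wrist",np.c_[.538+.066*np.cos(a),.1385+.066*np.sin(a),0*a+.092],cc).astype(np.float32)
    v=cv2.remap(g,p[None,:,0],p[None,:,1],cv2.INTER_LINEAR)[0];print("white",np.rad2deg(a[v>v.max()-30]).mean(),v.max())
E
```

```text
29.95 [0.49307134 0.11051    0.19545401] [-0.34589483 -1.09192512 -0.19429561]
[(np.float64(188.1), 70, 198), (np.float64(188.0), 64, 197), (np.float64(188.0), 65, 197), (np.float64(188.1), 58, 197), (np.float64(188.0), 74, 197)]
white 186.74999999999878 233
white 188.3999999999987 235
```

1.6° short; regrip and nudge.

Request:
jog_arm(plan=[[0.2, 0.4, 0, 0, 0.1], [0.3, 0.55, 0, 0, 0.1], [0.3, 0.55, 0, 0, 0.1], [0.3, 0.55, 0, 0, 0.1]])

```text
time: 30.4
tool_pos: [0.5162, 0.1538, 0.1951]
tool_rot: [-3.141, 0.001, 0.979]
contact_force: [-0.2, 0.2, 0.0]
opening: 0.0508
grip_force: 0.0
```

Request:
jog_arm(plan=[[0.1, 0.4, 0, 0, 0.1], [0.25, 0.9, -0.13, 0, 0.1], [0.32, 0.995, -0.13, 0, 0.1], [0.32, 0.995, -0.13, 0, 0.1], [0.32, 0.995, -0.13, 0, 0.1]])

```text
time: 30.9
tool_pos: [0.5418, 0.2321, 0.1851]
tool_rot: [-3.142, 0.001, 0.977]
contact_force: [0.5, -0.2, -0.3]
opening: 0.0504
grip_force: 0.0
```

Request:
jog_arm(plan=[[0, 0, -0.3, 0, 0.1], [0, 0, -0.7, 0, 0.1], [0, 0, -1, 0, 0.1], [0, 0, -1, 0, 0.1], [0, 0, -1, 0, -1], [0, 0, -1, 0, -1], [0, 0, -1, 0, -1], [0, 0, -1, 0, -1], [0, 0, -1, 0, -1], [0, 0, -1, 0, -1]], squeeze=12)

```text
time: 31.9
tool_pos: [0.5429, 0.2329, 0.1065]
tool_rot: [3.139, -0.001, 0.977]
contact_force: [0.4, -2.2, 6.0]
opening: 0.024
grip_force: 12.0
```

Request:
jog_arm(plan=[[0.015, 0, 0, 0, -1], [0.03, -0.001, 0, 0, -1], [0.047, -0.002, 0, 0, -1], [0.047, -0.002, 0, 0, -1], [0.047, -0.002, 0, 0, -1]])

```text
time: 32.4
tool_pos: [0.5461, 0.2328, 0.1064]
tool_rot: [3.14, -0.0, 0.977]
contact_force: [-2.1, -2.6, 7.3]
opening: 0.0237
grip_force: 12.0
```

Request:
jog_arm(plan=[[0, 0, 0, 0, 0.1], [0, 0, 0, 0, 0.1], [0, 0, 0, 0, 0.1], [0, 0, 0, 0, 0.1], [0, 0, 0.3, 0, 0.1], [0, 0, 0.7, 0, 0.1], [0, 0, 1, 0, 0.1], [0, 0, 1, 0, 0.1]])

```text
time: 33.2
tool_pos: [0.5477, 0.2336, 0.1888]
tool_rot: [3.137, -0.005, 0.977]
contact_force: [0.7, 0.0, -0.2]
opening: 0.0506
grip_force: 0.0
```

Request:
jog_arm(plan=[[-0.1, -0.4, 0.1, 0, 0.1], [-0.3, -0.9, 0.13, 0, 0.1], [-0.35, -1, 0.13, 0, 0.1], [-0.35, -1, 0.13, 0, 0.1]])

```text
time: 33.6
tool_pos: [0.5172, 0.1519, 0.195]
tool_rot: [-3.141, 0.001, 0.975]
contact_force: [0.4, 0.5, 0.5]
opening: 0.0508
grip_force: 0.0
```

Request:
jog_arm(plan=[[-0.2, -0.4, 0, 0, 0.1], [-0.3, -0.55, 0, 0, 0.1], [-0.3, -0.55, 0, 0, 0.1], [-0.3, -0.55, 0, 0, 0.1], [-0.3, -0.55, 0, 0, 0.1]])

```text
time: 34.1
tool_pos: [0.4944, 0.1099, 0.1955]
tool_rot: [3.141, -0.001, 0.978]
contact_force: [-0.6, -0.0, -0.7]
opening: 0.0505
grip_force: 0.0
```

```bash
python3 - <<'E'
from lines import *
s=readout.observe();print(s["time"],s["tool_pos"],s["contact_force"])
c=cams.calibration("wrist");w=cams.read_camera("wrist");cv2.imwrite("pics/w8.png",w)
g=cv2.cvtColor(w,cv2.COLOR_BGR2GRAY)
print(line(g,c))
a=np.deg2rad(np.arange(165,205,.1));p=proj("wrist",np.c_[.538+.066*np.cos(a),.1385+.066*np.sin(a),0*a+.092],c).astype(np.float32)
v=cv2.remap(g,p[None,:,0],p[None,:,1],cv2.INTER_LINEAR)[0];print("white",np.rad2deg(a[v>v.max()-30]).mean())
E
```

```text
34.1 [0.49443743 0.10992448 0.19545758] [-0.59017165 -0.0285503  -0.72646827]
[(np.float64(186.5), 62, 198), (np.float64(186.5), 68, 197), (np.float64(186.4), 60, 197), (np.float64(186.5), 59, 197), (np.float64(186.4), 74, 197)]
white 186.8499999999988
```

```bash
python3 -c "
from cell import ticket
print(ticket.hand_in())"
```

```text
the job is handed in; nothing more can be done
None
```

Job handed in at about 34 s. The carrier is seated and the ring locked (white line within 0.4° of black). The table was turned one full clockwise turn, with its black line within about 0.1° of the pointer as measured. The last 1.6° was a second-grip nudge, the gripper is clear, and no tools were touched.

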